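Free the tube block from the block heater

TASK

Lift the black retaining ring off the tube block's grip post and thread it all the way down onto the empty parking post. Then take the block, which sits tight between the heater's two sprung bars, by its post and rock it, first to the left and then to the right as the robot sees it, a good 6 degrees each way and again as often as needed, until it walks up and comes free. Finish while holding the block still and upright in the gripper, over its well and just clear of the heater's rim (a centimetre or two), no longer touching the heater, with the spare ring and the other things on the bench left alone.

Things in the scene. Friction and masses are not known exactly. Their poses are not given: they have to be found in the camera images.
- heater: White bench-top block heater, fixed, 200 (x) x 170 (y) x 85 mm high, yaw up to 0.4 rad, control panel on its -x face. Origin at the centre of its underside, on the bench; x away from the robot, y to the left, z up. In the middle of its top a rectangular well, 77 (x) x 58 (y) mm, floor 55 mm and rim 85 mm above the bench.
- jaw_left: Round steel gripping bar, 12 mm thick, 44 mm long along the heater's x, at the well's left side. Origin at its middle, at heater y = +30 mm, 69 mm above the bench (14 mm above the well floor). Sprung in y (6 mm back, 2 mm in), it presses on the block's side with about 34 N: straight up, the block sticks with some 40 N.
- jaw_right: The same bar at the right, heater y = -30 mm. Turned about the heater's x axis, the block pivots on the bar it leans to and its other side slides up; friction holds the gain. Tilts of 0.1 rad to alternate sides walk it up some 5 mm a swing; with its underside over 14 mm above the well floor it is free.
- block: Aluminium tube block, about 0.45 kg, 72 (x) x 48 (y) x 45 mm high, tube holes in its top, and a square upright grip post, 17 x 17 mm, 52 mm high, in the middle of the top. Origin at the centre of its underside; z up, axes parallel to the heater's. Starts on the well floor in the well's middle, 2.5 mm (x) and 5 mm (y) clear of the walls, its top 15 mm above the rim.
- post_top (a point): Centre of the upper end of the block's grip post, 97 mm above the block's underside.
- well_rim (a point): Centre of the well's mouth, level with the heater's top, 85 mm above the bench.
- ring: Black plastic retaining ring, 60 g, 52 mm outside diameter, 29 mm hole, 16 mm high; starts lying on the block's top around its grip post. Origin at the centre of its underside, z along its axis.
- stand_empty: The empty parking post, fixed: steel foot 72 mm in diameter and 10 mm high, grey collar 36 mm in diameter up to 30 mm above the bench on which a ring comes to rest, and a steel post 16 mm in diameter up to 96 mm. Origin at the centre of the foot's underside, z up.
- stand_spare: The other parking post, the same in shape, with the spare ring on it. Origin at the centre of the foot's underside.
- spare_ring: Spare ring, the same as the first, lying on the collar of the other parking post; leave alone. Origin at the centre of its underside.
- tube_rack: Blue tube rack, 90 x 200 x 60 mm, leave alone. Origin at the centre of its underside.
- bottle: Closed glass bottle, 66 mm in diameter, 150 mm high, leave alone. Origin at the centre of its underside.
- tub: Open yellow plastic tub, 90 mm in diameter, 90 mm high, leave alone. Origin at the centre of its underside.
Things that resemble listed ones, but are neither listed nor needed, are in the scene too. Leave any pink or red look-alike of the ring alone.

How it is judged:
By the outcome, as a careful person would: the job done as asked, in the order asked, and still so for the second after the job is handed in, while the arm keeps its last pose, push and grip.
It also fails if it takes over 64 s, if anything falls off the work surface, if the arm or the gripper's body presses on something with over 40 N, if the wrist force passes 120 N, or if a joint passes its speed limit or range.

ROBOT

A 7-joint arm with a two-finger parallel gripper is mounted at the origin on the work surface. World frame = base frame: x ahead of the robot, y to its left, z up, the work surface at z = 0. Lengths are in m, angles in degrees, forces in N, time in s.
With the tool pointing down it reaches from about 0.425 to 0.95 m from the base axis. Payload 16.7 kg.
Tool frame: the origin (TCP) lies at the very end of the fingers, on their centre line; the grasp point (between the pads) lies 19 mm behind it (bot.grip_point_offset is the distance from the TCP to the grasp point, in m); z points along the fingers, y is the direction in which the jaws open and shut (so a half turn about z gives the same grasp; the last joint's range is limited). The gripper opens to 94 mm and grips with 3 to 60 N. Pads are 16 mm wide; open, the fingers measure 119 mm over their backs; the gripper's body (75 mm by 177 mm) begins 78 mm behind the grasp point.
Start: joints at [59.674, 24.414, 4.234, 92.017, -1.954, 63.644, -3.845], TCP at [0.25, -0.627, 0.205] pointing down, gripper open.
Joint ranges: [-163.25, 163.25], [-28.42, 122.38], [-70.27, 78.77], [12.13, 141.07], [-58.53, 238.53], [9.26, 117.41], [-156.51, 156.51]. Speed limits (degrees/s): [108.29, 108.29, 136.94, 136.94, 172.46, 172.46, 172.46].

INTERFACE

Orientations are given as a 3x3 rotation matrix whose columns are the frame's x, y, z axes.
In Python, from rig import bot gives the robot as it stands.
- The arm moves only by the shell command python3 -m creep 'ROWS'. ROWS is JSON, a list of rows, each a list of 7 numbers: the turn, a rotation vector about the tool's x, y, z in degrees, then the shift along the tool's x, y, z in mm, then the opening, from 0 (shut) to 1 (fully open). In form: [[wx, wy, wz, tx, ty, tz, grip], ...]. A call has exactly 5 rows; each row shifts and turns the commanded pose from where the row before left it, along the tool's axes as they then stand; what a row does not reach is not made up. A row lasts 1/10 s, in which the tool goes at most 50 mm and 8.59 degrees, less where a joint would pass 70% of its speed; a pose out of reach is approached as far as the arm can. A call with a gripper value outside its range is refused whole. The fingers move at their own pace and stop on an object; the grip force is fixed at half the most. Time passes only in rows, so rows that do not move let the fingers close, or fill a call up. It gives the time, the measured TCP pose, the force and the opening at its end, in the units of the state.
- bot.sense(): the state, without advancing time (a new reading comes with each control period).
- bot.snapshot(name): name is "scene" or "top"; returns the picture (420x560x3 uint8, blue, green, red); there is no depth.
- bot.calibration(name): a dict with "vertical_fov" (degrees; the focal length in pixels is half the picture's height over the tangent of half this angle, whatever the lens; pixels are square), "cx", "cy" (the principal point, pixels), "rvec" (rotation vector, rad) and "tvec" (3), from world to camera coordinates, as OpenCV has them. Camera axes: x right, y down, z forward; pixel columns grow to the right and rows downward; lengths in m; the calibration is good to about 2 mm. A picture is of the moment at which its call begins. calibration takes no time and is no camera call.
- bot.finish_job(): hands the job in, once; it reports no verdict.
The state is a dict: "t": time; "joint_positions": joint angles; "joint_velocities": joint speeds; "tau": joint torques, N m; "position": TCP position; "tcp_rot": TCP orientation; "ft_force": force on the tool from outside, world axes, zero at the start; "moment": the same for the moment, N m; "grip_width": opening from 0.0 (shut) to 1.0 (fully open).
Only numpy, scipy, OpenCV 4.12 (cv2) and the standard library are available. Lean on these libraries where they do the work, as an engineer would, in place of code of your own. Each camera call takes 0.05 s, during which the arm holds its last target.

## Working session

There is one attempt and no reset: what is moved stays moved. The work goes in short steps, Python scripts to look and compute and a shell command to move; the robot and the scene stay as the last step left them, time stands still between calls to the robot, and variables do not carry over. Pictures are saved under pics/ and viewed, and the job is handed in when it is done.

```bash
ls; mkdir -p pics; python3 - <<'E'
from rig import bot
import cv2
for n in("scene","top"):
    cv2.imwrite(f"pics/{n}0.png",bot.snapshot(n)); print(bot.calibration(n))
s=bot.sense();print(s)
print(bot.grip_point_offset)
E
```

```text
pics
{'vertical_fov': 51.131292710148344, 'cx': 276.07904885066915, 'cy': 210.14047189671516, 'rvec': array([ 2.16635708,  0.99858553, -0.44936372]), 'tvec': array([-0.32391082, -0.24074254,  1.58172111])}
{'vertical_fov': 44.473128798094045, 'cx': 276.88433710753384, 'cy': 203.50571839570938, 'rvec': array([ 2.17515726, -2.12127534,  0.17869841]), 'tvec': array([-0.09889794,  0.59260557,  1.09630529])}
{'t': 0.1, 'joint_positions': array([59.67433929, 24.44596451,  4.23200615, 92.04612899, -1.95362496,
       63.64504052, -3.84451121]), 'joint_velocities': array([ 0.02177764, -0.05346999,  0.04897152, -0.12026141,  0.02252786,
        0.0017147 ,  0.05353767]), 'tau': array([ 7.84216012e-03, -9.37475896e+01,  3.67657565e+00, -4.55049419e+01,
       -4.85477841e-02,  1.67207007e-02,  2.18345863e-04]), 'position': array([ 0.25006197, -0.62655942,  0.20486597]), 'tcp_rot': array([[ 9.28759042e-01,  3.70683685e-01, -4.98109893e-04],
       [ 3.70684009e-01, -9.28758487e-01,  1.01867152e-03],
       [-8.50188788e-05, -1.13074176e-03, -9.99999357e-01]]), 'ft_force': array([-0.26132672, -0.27595248, -0.29440874]), 'moment': array([0.00818812, 0.00165347, 0.01758169]), 'grip_width': 0.9995480982007704}
0.0188
```

View pics/scene0.png

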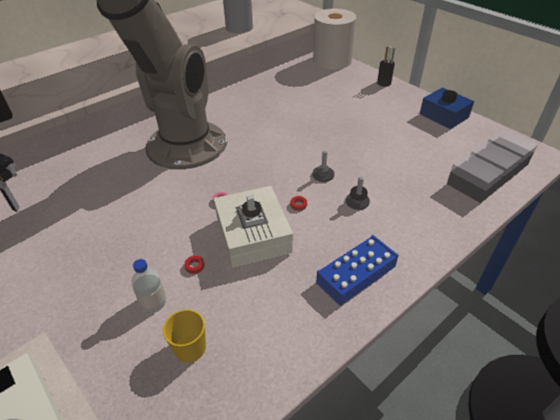

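View pics/top0.png

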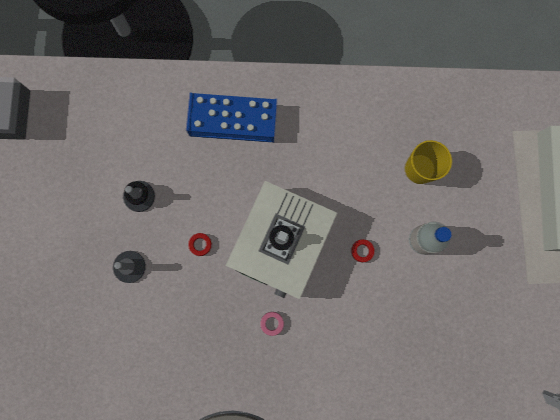

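```bash
python3 - <<'E'
import cv2,numpy as np
t=cv2.imread("pics/top0.png");s=cv2.imread("pics/scene0.png")
cv2.imwrite("pics/c1.png",cv2.resize(t[170:310,210:390],None,fx=4.2,fy=4.2,interpolation=cv2.INTER_CUBIC))
a=cv2.resize(t[170:290,95:195],None,fx=4,fy=4,interpolation=cv2.INTER_CUBIC)
b=cv2.resize(s[140:220,300:380],None,fx=6,fy=6,interpolation=cv2.INTER_CUBIC)[:480,:390]
c=np.zeros((480,790,3),np.uint8);c[:,:400]=a;c[:,400:]=b
cv2.imwrite("pics/c2.png",c)
cv2.imwrite("pics/c3.png",cv2.resize(s[175:275,205:305],None,fx=5.8,fy=5.8,interpolation=cv2.INTER_CUBIC))
E
```

```text
(no output)
```

View pics/c1.png

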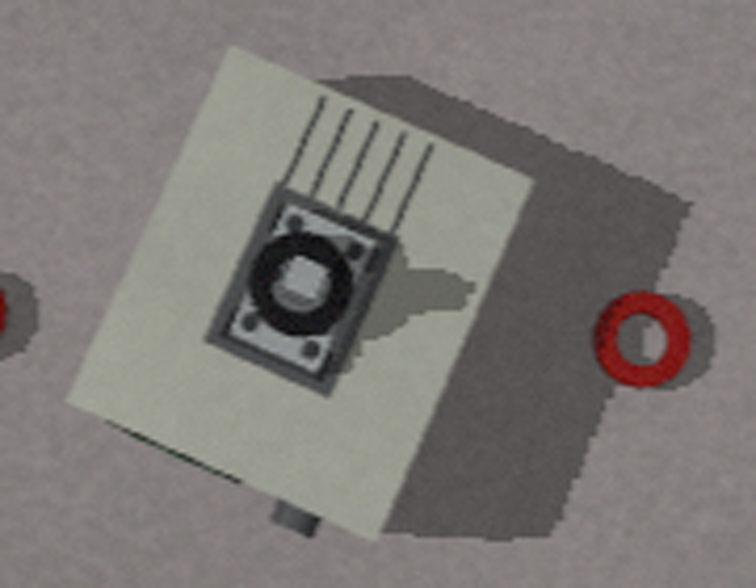

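View pics/c2.png

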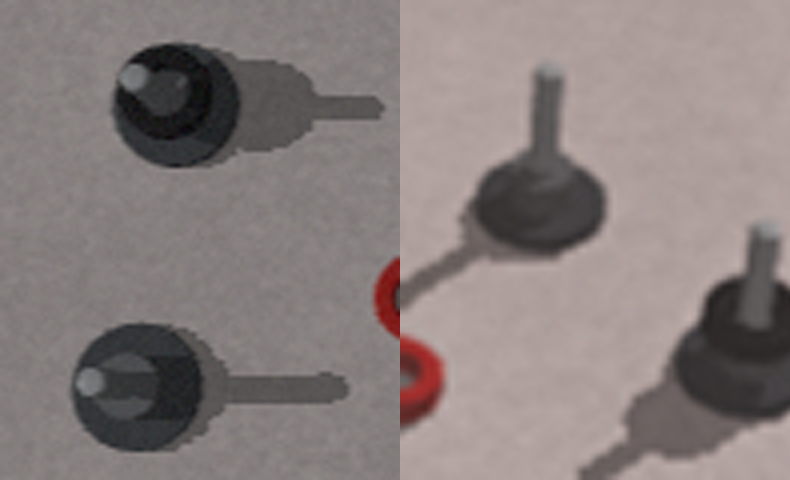

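View pics/c3.png

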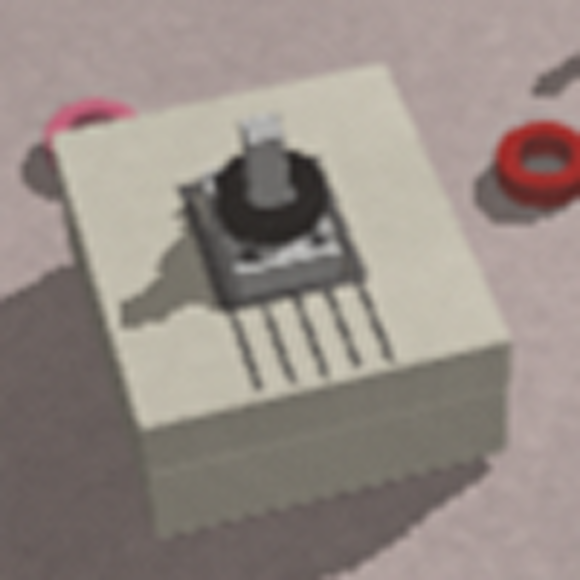

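```bash
cat > h.py <<'E'
import numpy as np,cv2
from rig import bot
def cam(n):
    c=bot.calibration(n);f=210/np.tan(np.radians(c["vertical_fov"]/2))
    return np.array([[f,0,c["cx"]],[0,f,c["cy"]],[0,0,1]]),np.array(c["rvec"]),np.array(c["tvec"])
def ray(n,uv,z):
    K,r,t=cam(n);R=cv2.Rodrigues(r)[0];o=-R.T@t;d=R.T@np.linalg.solve(K,[uv[0],uv[1],1.])
    return o+d*(z-o[2])/d[2]
def proj(n,p):
    K,r,t=cam(n);return cv2.projectPoints(np.float64(p).reshape(-1,3),r,t,K,None)[0].reshape(-1,2)
E
python3 - <<'E'
from h import *
np.set_printoptions(precision=4,suppress=True)
T=[(265.2,180.7),(337.1,212.9),(300,298.6),(226.2,265.7)]
S=[(230,249.1),(292.9,234.1),(271.4,186.4),(214.1,199.1)]
for n,L in(("top",T),("scene",S)):
    P=np.array([ray(n,u,.085) for u in L]);print(n,P[:,:2].tolist(),P.mean(0))
    for i in range(4):
        d=P[(i+1)%4]-P[i];print(np.linalg.norm(d),np.degrees(np.arctan2(d[1],d[0])))
print("foot",ray("top",(129.2,266.8),.01),ray("scene",(323.3,174.2),.01))
print("ptop",ray("top",(117.8,265.2),.096),ray("scene",(324.7,151.7),.096))
print("spare",ray("top",(139.2,196.2),.01))
print("block post",ray("top",(282.6,234.8),.152),ray("scene",(250.3,197.1),.152))
E
```

```text
top [[0.6380754801238082, -0.05711014378823399], [0.5719111252193326, -0.21315496838051323], [0.38924210800820935, -0.13662618203601185], [0.4537085729797745, 0.019935797714987366]] [ 0.5132 -0.0967  0.085 ]
0.16949250467781932 -112.97736442998256
0.1980520764552596 157.2688592933449
0.1693150277130838 67.61993772215418
0.1998180010709109 -22.679788340763405
scene [[0.5785211507392333, -0.2115418367404724], [0.644011359812251, -0.05841001921162592], [0.4622995032614139, 0.019541042207041226], [0.3974416774184655, -0.1366658495136584]] [ 0.5206 -0.0968  0.085 ]
0.1665482543412434 66.84495472796566
0.19772598915531772 156.78155314963215
0.16913642598244946 -112.54845154421393
0.1959494555269717 -22.464993098625182
foot [0.4482 0.2432 0.01  ] [0.4593 0.2379 0.01  ]
ptop [0.4489 0.2438 0.096 ] [0.4551 0.2416 0.096 ]
spare [0.6091 0.2312 0.01  ]
block post [ 0.5157 -0.0957  0.152 ] [ 0.5194 -0.0964  0.152 ]
```

```bash
python3 -m creep '[[0,0,0,30,-27,-13,1],[0,0,0,30,-27,-13,1],[0,0,0,30,-27,-13,1],[0,0,0,30,-27,-13,1],[0,0,0,30,-27,-13,1]]'
python3 -m creep '[[0,0,0,30,-27,0,1],[0,0,0,30,-27,0,1],[0,0,0,30,-27,0,1],[0,0,0,30,-27,0,1],[0,0,0,30,-27,0,1]]'
```

```text
t: 0.6
position: [0.3398, -0.4442, 0.2707]
tcp_rot: [[0.929, 0.371, -0.0], [0.371, -0.929, 0.0], [-0.0, -0.0, -1.0]]
ft_force: [0.8, -0.9, -0.5]
grip_width: 1.0
t: 1.1
position: [0.429, -0.2633, 0.2704]
tcp_rot: [[0.929, 0.371, -0.0], [0.371, -0.929, 0.0], [-0.0, -0.0, -1.0]]
ft_force: [1.3, -0.0, 0.3]
grip_width: 1.001
```

```bash
python3 -m creep '[[0,0,0,28.5,-24.6,0,1],[0,0,0,28.5,-24.6,0,1],[0,0,0,28.5,-24.6,0,1],[0,0,0,28.5,-24.6,0,1],[0,0,0,28.5,-24.6,0,1]]'
python3 -m creep '[[0,0,7.4,0,0,0,1],[0,0,7.4,0,0,0,1],[0,0,7.4,0,0,0,1],[0,0,7.4,0,0,0,1],[0,0,7.4,0,0,0,1]]'
python3 -m creep '[[0,0,7.4,0,0,0,1],[0,0,0,0,0,20,1],[0,0,0,0,0,20,1],[0,0,0,0,0,20,1],[0,0,0,0,0,0,1]]'
python3 - <<'E'
from h import *
s=bot.sense();print(s["position"],s["tcp_rot"],s["joint_positions"])
for n in("scene","top"):
    im=bot.snapshot(n);u=proj(n,s["position"])[0];print(n,u)
    x,y=map(int,u);c=im[max(0,y-60):y+60,x-75:x+75];cv2.imwrite(f"pics/{n}1.png",cv2.resize(c,None,fx=5,fy=5,interpolation=cv2.INTER_CUBIC));print(x-75,y-60)
E
```

```text
t: 1.6
position: [0.5158, -0.0964, 0.2704]
tcp_rot: [[0.929, 0.371, -0.0], [0.371, -0.929, 0.0], [-0.0, -0.0, -1.0]]
ft_force: [0.4, -0.5, 0.1]
grip_width: 1.006
t: 2.1
position: [0.5153, -0.0978, 0.2702]
tcp_rot: [[0.963, -0.268, -0.001], [-0.268, -0.963, 0.0], [-0.001, 0.0, -1.0]]
ft_force: [0.6, 0.9, 0.3]
grip_width: 1.001
t: 2.6
position: [0.5139, -0.0977, 0.2082]
tcp_rot: [[0.923, -0.385, -0.004], [-0.385, -0.923, 0.001], [-0.004, 0.001, -1.0]]
ft_force: [-0.4, -0.1, -0.1]
grip_width: 0.999
[ 0.51393725 -0.09768525  0.20815735] [[ 9.22952249e-01 -3.84892207e-01 -4.13942706e-03]
 [-3.84892860e-01 -9.22961016e-01  6.69696843e-04]
 [-4.07829090e-03  9.75137713e-04 -9.99991208e-01]] [  16.5386577    10.9797763   -14.50369859  110.25049241    3.14360778
   59.38813705 -111.96093072]
scene [247.21189455 179.75032048]
172 119
top [284.43211658 233.03873682]
209 173
```

View pics/scene1.png

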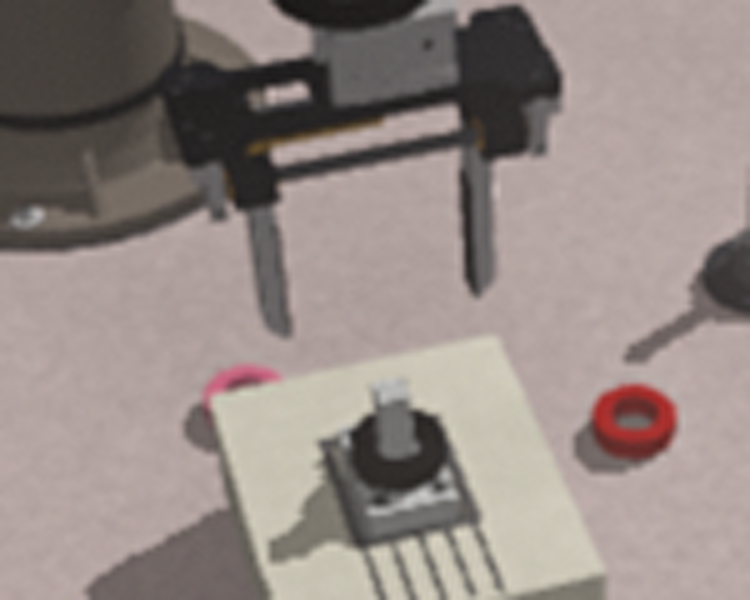

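View pics/top1.png

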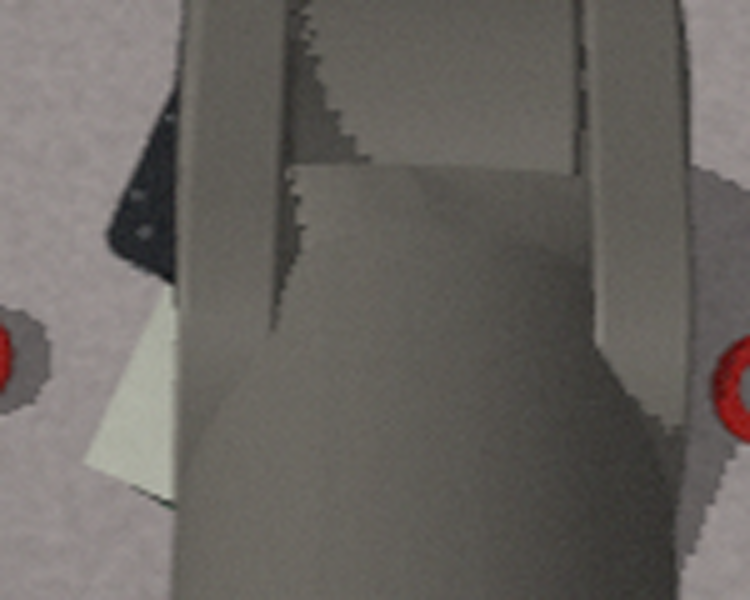

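```bash
python3 - <<'E'
from h import *
s=bot.sense();a=ray("scene",(248.3,181.8),s["position"][2]);print(a,a-s["position"])
d=np.array([1.1,2.05])
for p,z in(((250.3,197.1),.152),((324.7,151.7),.096),((323.3,174.2),.01),((252.1,217.2),.085)):print(ray("scene",np.array(p)-d,z))
E
```

```text
[ 0.52465755 -0.10221818  0.21078848] [ 0.00919722 -0.00441346  0.        ]
[ 0.51116387 -0.09372029  0.152     ]
[0.44521742 0.24653544 0.096     ]
[0.44940256 0.24261789 0.01      ]
[ 0.51719199 -0.09753168  0.085     ]
```

```bash
python3 -m creep '[[0,0,0,-1.6,-1.3,30,1],[0,0,0,0,0,30,1],[0,0,0,0,0,30,1],[0,0,0,0,0,20,1],[0,0,0,0,0,8,1]]'
python3 -m creep '[[0,0,0,0,0,0,1],[0,0,0,0,0,0,0.6],[0,0,0,0,0,0,0.2],[0,0,0,0,0,0,0.2],[0,0,0,0,0,0,0.2]]'
python3 -m creep '[[0,0,0,0,0,0,0.2],[0,0,0,0,0,0,0.2],[0,0,0,0,0,0,0.2],[0,0,0,0,0,0,0.2],[0,0,0,0,0,0,0.2]]'
```

```text
t: 3.2
position: [0.5144, -0.096, 0.0918]
tcp_rot: [[0.923, -0.385, -0.001], [-0.385, -0.923, 0.0], [-0.001, 0.0, -1.0]]
ft_force: [-0.1, 0.3, 0.3]
grip_width: 1.001
t: 3.7
position: [0.5149, -0.0961, 0.0931]
tcp_rot: [[0.923, -0.385, 0.001], [-0.385, -0.923, -0.0], [0.001, -0.0, -1.0]]
ft_force: [-0.1, 0.3, 0.1]
grip_width: 0.695
t: 4.2
position: [0.5146, -0.096, 0.0927]
tcp_rot: [[0.923, -0.385, 0.0], [-0.385, -0.923, 0.0], [0.0, -0.0, -1.0]]
ft_force: [-1.2, 0.9, 5.5]
grip_width: 0.544
```

```bash
python3 - <<'E'
from h import *
s=bot.sense();print(s["position"],s["grip_width"]*94)
im=bot.snapshot("scene");cv2.imwrite("pics/s2.png",cv2.resize(im[140:260,175:325],None,fx=5,fy=5,interpolation=cv2.INTER_CUBIC))
E
```

```text
[ 0.51461243 -0.09604293  0.09265305] 51.098728309959505
```

View pics/s2.png

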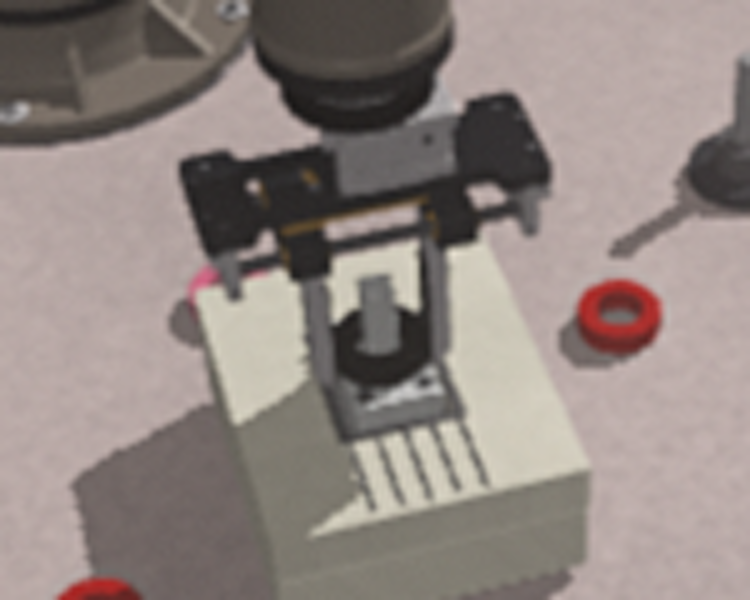

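```bash
python3 -m creep '[[0,0,0,0,0,-10,0.2],[0,0,0,0,0,-15,0.2],[0,0,0,0,0,-20,0.2],[0,0,0,0,0,-20,0.2],[0,0,0,0,0,-20,0.2]]'
python3 -m creep '[[0,0,0,0,0,-20,0.2],[0,0,0,0,0,-10,0.2],[0,0,0,0,0,0,0.2],[0,0,0,0,0,0,0.2],[0,0,0,0,0,0,0.2]]'
python3 - <<'E'
from h import *
s=bot.sense();print(s["position"],s["grip_width"]*94,s["ft_force"])
im=bot.snapshot("scene");cv2.imwrite("pics/s3.png",cv2.resize(im[120:240,175:325],None,fx=5,fy=5,interpolation=cv2.INTER_CUBIC))
E
```

```text
t: 4.75
position: [0.5144, -0.0959, 0.1788]
tcp_rot: [[0.923, -0.385, 0.0], [-0.385, -0.923, 0.0], [-0.0, -0.0, -1.0]]
ft_force: [0.4, -0.0, -0.6]
grip_width: 0.546
t: 5.25
position: [0.514, -0.096, 0.2065]
tcp_rot: [[0.923, -0.385, -0.001], [-0.385, -0.923, 0.0], [-0.001, 0.0, -1.0]]
ft_force: [-0.5, -0.4, -0.8]
grip_width: 0.544
[ 0.5139994  -0.09597734  0.20650553] 51.146124768199975 [-0.50324073 -0.35674995 -0.81903931]
```

View pics/s3.png

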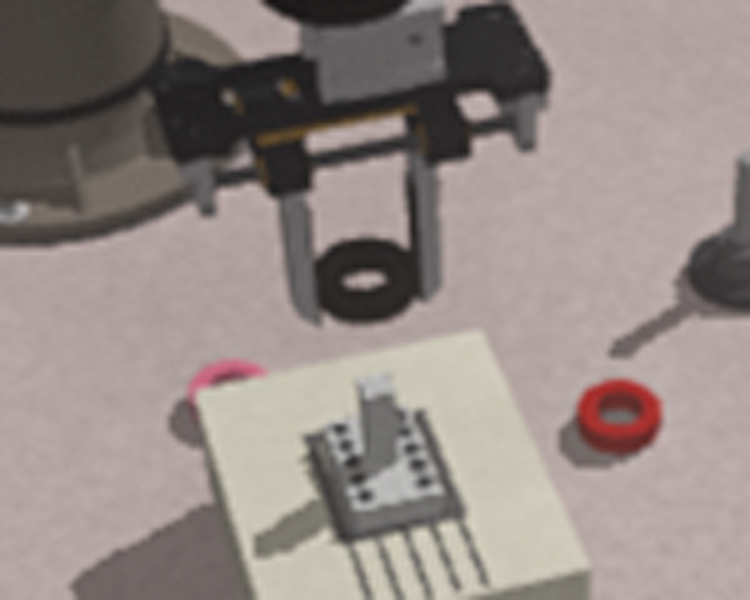

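```bash
python3 - <<'E'
from h import *
p=bot.sense()["position"];R=bot.sense()["tcp_rot"]
print(proj("scene",p+[0,0,.0155]),(366/5+175,278/5+120))
# finger tip outer-near corners at width 51 : inner y=±25.5, outer ±38, x +8
for y in(25.5,38,-25.5,-38):
    print(y,(proj("scene",p+R@np.array([.008,y/1000,0]))[0]-[175,120])*5)
E
```

```text
[[247.41682211 175.21361577]] (248.2, 175.6)
25.5 [318.81854776 320.2617299 ]
38 [294.46111346 325.51867924]
-25.5 [417.05071801 299.06074724]
-38 [440.85017731 293.924223  ]
```

```bash
python3 - <<'E'
from h import *
def circ(c,r,z):
    a=np.linspace(0,2*np.pi,60);return np.c_[c[0]+r*np.cos(a),c[1]+r*np.sin(a),np.full(60,z)]
out=np.zeros((480,800,3),np.uint8)
for k,(n,x0,y0,c) in enumerate((("top",100,235,(.449,.2435)),("scene",295,135,(.454,.2415)))):
    im=cv2.imread(f"pics/{n}0.png")[y0:y0+60,x0:x0+50];im=cv2.resize(im,None,fx=8,fy=8,interpolation=cv2.INTER_CUBIC)
    for r,z in((.036,.01),(.036,0),(.018,.03),(.008,.096)):
        q=((proj(n,circ(c,r,z))-[x0,y0]+.5)*8).astype(int);cv2.polylines(im,[q],True,(0,255,255),1)
    out[:,400*k:400*k+400]=im
cv2.imwrite("pics/fit.png",out)
E
```

```text
(no output)
```

View pics/fit.png

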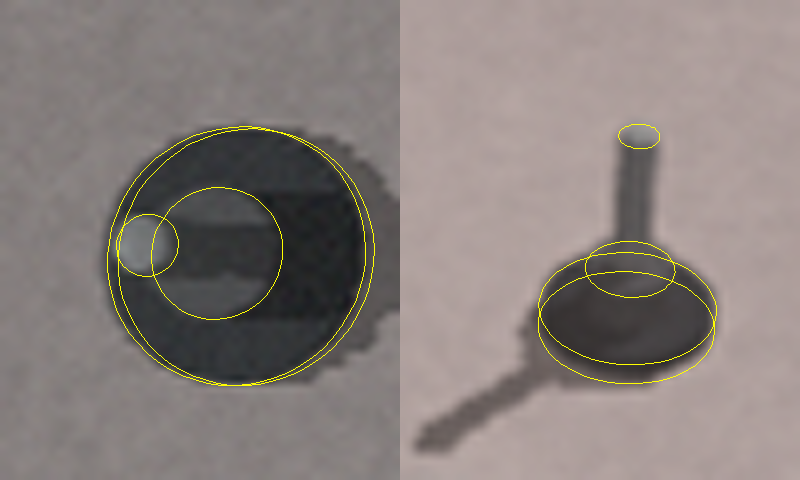

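```bash
python3 -m creep '[[0,0,-8,0,0,0,0.2],[0,0,-8,0,0,0,0.2],[0,0,-8,0,0,0,0.2],[0,0,-8,0,0,0,0.2],[0,0,-8,0,0,0,0.2]]'
python3 -m creep '[[0,0,0,4.1,-34.2,0,0.2],[0,0,0,4.1,-34.2,0,0.2],[0,0,0,4.1,-34.2,0,0.2],[0,0,0,4.1,-34.2,0,0.2],[0,0,0,4.1,-34.2,0,0.2]]'
python3 -m creep '[[0,0,0,4.1,-34.2,0,0.2],[0,0,0,4.1,-34.2,0,0.2],[0,0,0,4.1,-34.2,0,0.2],[0,0,0,4.1,-34.2,0,0.2],[0,0,0,4.1,-34.2,0,0.2]]'
```

```text
t: 5.8
position: [0.5142, -0.096, 0.2067]
tcp_rot: [[0.953, 0.304, -0.001], [0.304, -0.953, 0.0], [-0.001, -0.001, -1.0]]
ft_force: [0.6, 0.2, -0.5]
grip_width: 0.547
t: 6.3
position: [0.4824, 0.0745, 0.2069]
tcp_rot: [[0.954, 0.298, -0.001], [0.298, -0.954, 0.0], [-0.001, -0.0, -1.0]]
ft_force: [0.5, 0.2, -1.2]
grip_width: 0.541
t: 6.8
position: [0.451, 0.2438, 0.2069]
tcp_rot: [[0.954, 0.298, -0.001], [0.298, -0.954, -0.0], [-0.001, -0.0, -1.0]]
ft_force: [0.6, 0.4, 0.4]
grip_width: 0.543
```

```bash
python3 -m creep '[[0,0,0,0,0,30,0.2],[0,0,0,0,0,35,0.2],[0,0,0,0,0,28,0.2],[0,0,0,0,0,10,0.2],[0,0,0,0,0,0,0.2]]'
python3 - <<'E'
from h import *
s=bot.sense();p=s["position"];print(p)
out=np.zeros((480,800,3),np.uint8)
for k,(n,x0,y0) in enumerate((("top",100,235),("scene",295,125))):
    im=bot.snapshot(n)[y0:y0+60,x0:x0+50];im=cv2.resize(im,None,fx=8,fy=8,interpolation=cv2.INTER_CUBIC)
    print(n,(proj(n,[p[0],p[1],.116])-[x0,y0]+.5)*8, (proj(n,[p[0],p[1],.096])-[x0,y0]+.5)*8)
    out[:,400*k:400*k+400]=im
cv2.imwrite("pics/fit2.png",out)
E
```

```text
t: 7.3
position: [0.4508, 0.2423, 0.1033]
tcp_rot: [[0.954, 0.299, -0.003], [0.299, -0.954, -0.001], [-0.003, -0.0, -1.0]]
ft_force: [-0.1, 1.4, 0.4]
grip_width: 0.542
[0.45081062 0.24231851 0.10331642]
top [[130.01281803 235.73278758]] [[152.69820632 238.45070347]]
scene [[237.98195609 169.87162267]] [[235.12945044 211.86668425]]
```

View pics/fit2.png

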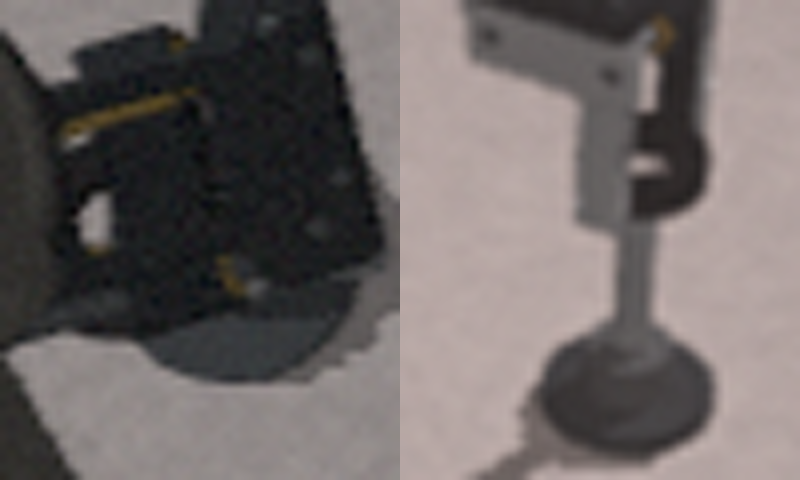

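```bash
cat > ov.py <<'E'
from h import *
def circ(c,r,z):
    a=np.linspace(0,2*np.pi,60);return np.c_[c[0]+r*np.cos(a),c[1]+r*np.sin(a),np.full(60,z)]
im=cv2.imread("pics/fit2.png")[:,400:]
p=bot.sense()["position"];x0,y0=295,125
outs=[]
for e in((0,0),(.003,0)):
    q=im.copy()
    c=(p[0]+e[0],p[1]+e[1]);b=p[2]+.0075
    for r,z,col in((.026,b,(0,255,255)),(.026,b+.016,(0,255,255)),(.0145,b+.016,(0,255,0))):
        cv2.polylines(q,[((proj("scene",circ(c,r,z))-[x0,y0]+.5)*8).astype(int)],True,col,1)
    for r,z in((.036,.01),(.008,.096)):
        cv2.polylines(q,[((proj("scene",circ((.4505+e[0],.243),r,z))-[x0,y0]+.5)*8).astype(int)],True,(0,0,255),1)
    outs.append(q)
cv2.imwrite("pics/fit3.png",np.hstack(outs))
E
python3 ov.py
```

```text
(no output)
```

View pics/fit3.png

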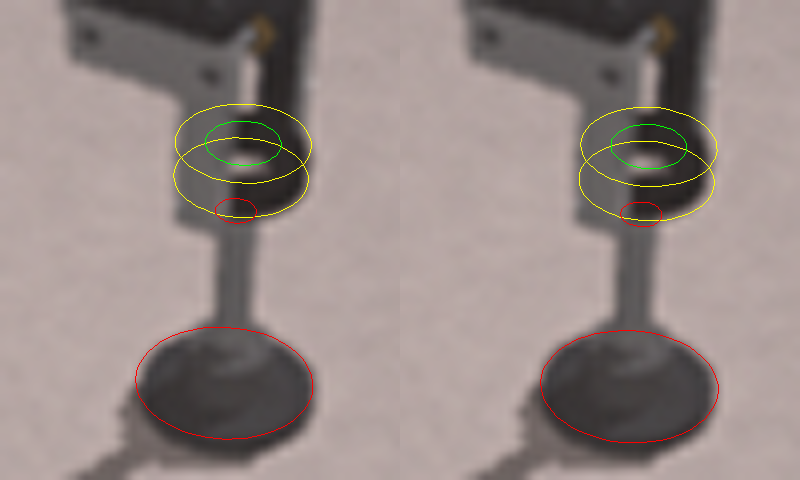

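```bash
python3 -m creep '[[0,0,0,0,0,8,0.2],[0,0,0,0,0,8,0.2],[0,0,0,0,0,8,0.2],[0,0,0,0,0,8,0.2],[0,0,0,0,0,8,0.2]]'
python3 -m creep '[[0,0,0,0,0,8,0.2],[0,0,0,0,0,8,0.2],[0,0,0,0,0,8,0.2],[0,0,0,0,0,6,0.2],[0,0,0,0,0,0,0.2]]'
```

```text
t: 7.9
position: [0.4515, 0.2426, 0.0638]
tcp_rot: [[0.954, 0.298, -0.0], [0.298, -0.954, -0.0], [-0.0, -0.0, -1.0]]
ft_force: [-0.2, 0.4, -1.3]
grip_width: 0.545
t: 8.4
position: [0.4512, 0.2425, 0.0336]
tcp_rot: [[0.954, 0.298, -0.001], [0.298, -0.954, -0.0], [-0.001, 0.0, -1.0]]
ft_force: [-0.2, -0.9, -1.3]
grip_width: 0.54
```

Threaded (no contact force with ring well below post top). Lower to the collar.

```bash
python3 -m creep '[[0,0,0,0,0,4,0.2],[0,0,0,0,0,3,0.2],[0,0,0,0,0,3,0.2],[0,0,0,0,0,1,0.2],[0,0,0,0,0,0,0.2]]'
python3 -m creep '[[0,0,0,0,0,0,0.7],[0,0,0,0,0,0,1],[0,0,0,0,0,0,1],[0,0,0,0,0,0,1],[0,0,0,0,0,0,1]]'
```

```text
t: 8.9
position: [0.4516, 0.2426, 0.0234]
tcp_rot: [[0.954, 0.298, -0.0], [0.298, -0.954, 0.0], [-0.0, -0.0, -1.0]]
ft_force: [-0.3, 0.2, 0.3]
grip_width: 0.547
t: 9.4
position: [0.4517, 0.2427, 0.0236]
tcp_rot: [[0.954, 0.298, 0.0], [0.298, -0.954, 0.0], [0.0, -0.0, -1.0]]
ft_force: [-0.2, -0.5, 0.7]
grip_width: 0.936
```

```bash
python3 -m creep '[[0,0,0,0,0,-20,1],[0,0,0,0,0,-30,1],[0,0,0,0,0,-40,1],[0,0,0,0,0,-40,1],[0,0,0,0,0,-40,1]]'
python3 -m creep '[[0,0,0,0,0,-26,1],[0,0,0,-4,34,0,1],[0,0,0,-4,34,0,1],[0,0,0,-4,34,0,1],[0,0,0,0,0,0,1]]'
python3 - <<'E'
from h import *
s=bot.sense();p=s["position"];print(p,s["joint_positions"])
out=np.zeros((480,800,3),np.uint8)
for k,(n,x0,y0) in enumerate((("top",100,235),("scene",295,125))):
    im=bot.snapshot(n)[y0:y0+60,x0:x0+50];im=cv2.resize(im,None,fx=8,fy=8,interpolation=cv2.INTER_CUBIC)
    out[:,400*k:400*k+400]=im
cv2.imwrite("pics/st.png",out)
E
```

```text
t: 9.9
position: [0.4513, 0.2425, 0.1952]
tcp_rot: [[0.954, 0.299, -0.0], [0.299, -0.954, 0.0], [-0.0, -0.0, -1.0]]
ft_force: [0.3, -0.9, 0.2]
grip_width: 1.003
t: 10.4
position: [0.4713, 0.1373, 0.2194]
tcp_rot: [[0.956, 0.293, 0.0], [0.293, -0.956, -0.002], [-0.0, 0.001, -1.0]]
ft_force: [-0.4, 0.2, -0.3]
grip_width: 0.998
[0.47129496 0.13728156 0.21941438] [   3.9239866     8.38467534  -30.19320568  112.60815159    4.93625834
   60.25961357 -101.40879118]
```

View pics/st.png

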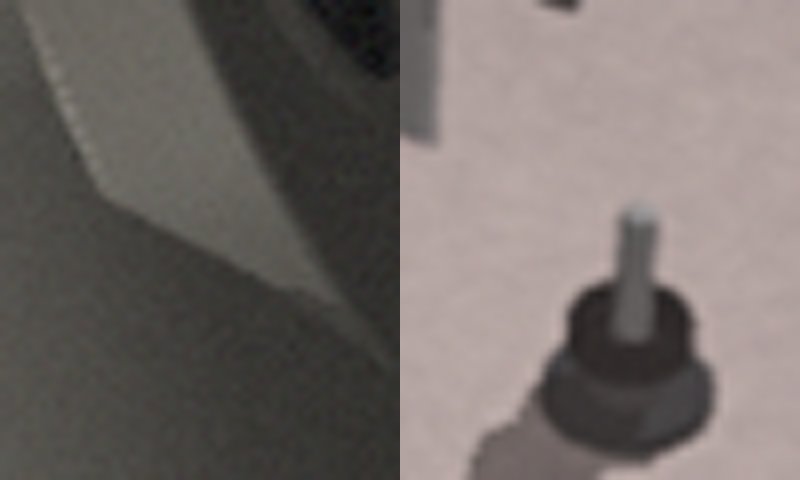

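```bash
python3 -m creep '[[0,0,0,-4,33.7,0,1],[0,0,0,-4,33.7,0,1],[0,0,0,-4,33.7,0,1],[0,0,0,-4,33.7,0,1],[0,0,0,-4,33.7,0,1]]'
python3 -m creep '[[0,0,0,-4,33.7,0,1],[0,0,0,-4,33.7,0,1],[0,0,8,0,0,0,1],[0,0,8,0,0,0,1],[0,0,8,0,0,0,1]]'
python3 -m creep '[[0,0,8,0,0,0,1],[0,0,8,0,0,0,1],[0,0,0,0,0,20,1],[0,0,0,0,0,0,1],[0,0,0,0,0,0,1]]'
```

```text
t: 11.0
position: [0.5021, -0.025, 0.2196]
tcp_rot: [[0.954, 0.3, 0.0], [0.3, -0.954, 0.0], [0.0, -0.0, -1.0]]
ft_force: [1.4, 0.3, 0.1]
grip_width: 1.002
t: 11.5
position: [0.5146, -0.0906, 0.2193]
tcp_rot: [[0.993, -0.12, -0.0], [-0.12, -0.993, 0.001], [-0.0, -0.001, -1.0]]
ft_force: [-0.3, 0.6, -0.2]
grip_width: 1.001
t: 12.0
position: [0.5143, -0.0909, 0.1996]
tcp_rot: [[0.924, -0.383, -0.001], [-0.383, -0.924, 0.0], [-0.001, -0.0, -1.0]]
ft_force: [0.2, 0.3, 1.2]
grip_width: 1.002
```

```bash
python3 -m creep '[[0,0,0,2.1,4.6,20,1],[0,0,0,0,0,25,1],[0,0,0,0,0,25,1],[0,0,0,0,0,15,0.6],[0,0,0,0,0,8.5,0.5]]'
python3 -m creep '[[0,0,0,0,0,0,0.35],[0,0,0,0,0,0,0.3],[0,0,0,0,0,0,0.25],[0,0,0,0,0,0,0.25],[0,0,0,0,0,0,0.25]]'
python3 - <<'E'
from h import *
s=bot.sense();print(s["position"],s["grip_width"]*94)
im=bot.snapshot("scene");cv2.imwrite("pics/s5.png",cv2.resize(im[150:240,205:300],None,fx=6.4,fy=6.4,interpolation=cv2.INTER_CUBIC))
E
```

```text
t: 12.5
position: [0.5144, -0.0964, 0.1055]
tcp_rot: [[0.923, -0.384, -0.001], [-0.384, -0.923, 0.0], [-0.001, -0.0, -1.0]]
ft_force: [-0.1, 0.5, 0.4]
grip_width: 0.863
t: 13.0
position: [0.5147, -0.0969, 0.1065]
tcp_rot: [[0.923, -0.385, 0.001], [-0.385, -0.923, -0.0], [0.001, -0.0, -1.0]]
ft_force: [0.6, 0.2, 0.6]
grip_width: 0.438
[ 0.51472013 -0.09691934  0.10650869] 41.14580951960449
```

View pics/s5.png

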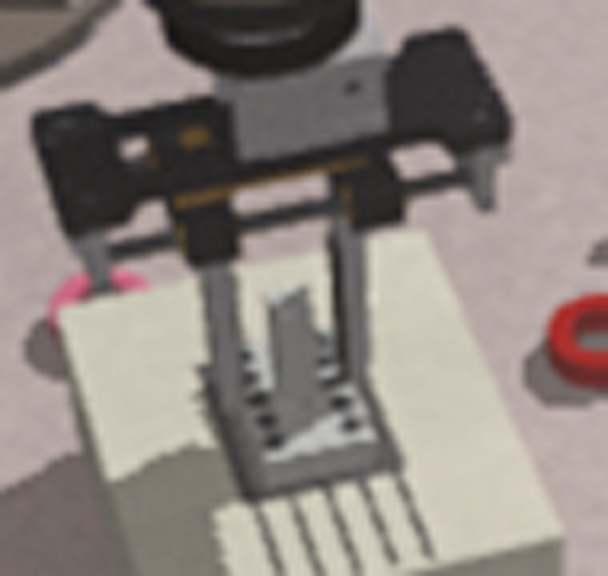

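```bash
python3 -m creep '[[0,0,0,0,0,0,0.2],[0,0,0,0,0,0,0.1],[0,0,0,0,0,0,0],[0,0,0,0,0,0,0],[0,0,0,0,0,0,0]]'
python3 -m creep '[[0,0,0,0,0,0,0],[0,0,0,0,0,0,0],[0,0,0,0,0,0,0],[0,0,0,0,0,0,0],[0,0,0,0,0,0,0]]'
python3 - <<'E'
from h import *
s=bot.sense();print(s["position"],s["grip_width"]*94,s["ft_force"],s["moment"])
im=bot.snapshot("scene");cv2.imwrite("pics/s6.png",cv2.resize(im[150:240,205:300],None,fx=6.4,fy=6.4,interpolation=cv2.INTER_CUBIC))
E
```

```text
t: 13.55
position: [0.5146, -0.0964, 0.1061]
tcp_rot: [[0.923, -0.385, 0.0], [-0.385, -0.923, 0.0], [0.0, -0.001, -1.0]]
ft_force: [1.7, 5.5, 0.9]
grip_width: 0.183
t: 14.05
position: [0.5147, -0.0964, 0.1061]
tcp_rot: [[0.923, -0.385, 0.0], [-0.385, -0.923, 0.001], [0.0, -0.001, -1.0]]
ft_force: [1.6, 5.5, 1.1]
grip_width: 0.181
[ 0.51466747 -0.09637952  0.10606638] 17.052523672700996 [1.59593876 5.50643588 1.13823978] [ 1.28088466 -0.33066242 -0.04012242]
```

View pics/s6.png

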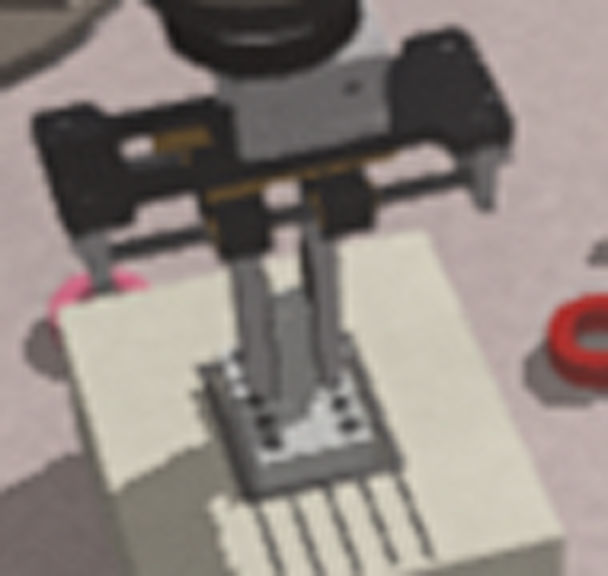

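```bash
python3 -m creep '[[-1.5,0,0,0,-1,-0.6,0],[-1.5,0,0,0,-1,-0.6,0],[-1.5,0,0,0,-1,-0.6,0],[-1.5,0,0,0,-1,-0.7,0],[-1.5,0,0,0,-1,-0.7,0]]'
cat > st.py <<'E'
from h import *
import sys
s=bot.sense();R=s["tcp_rot"];p=s["position"]
yaw=np.radians(-22.6);H=np.array([[np.cos(yaw),-np.sin(yaw),0],[np.sin(yaw),np.cos(yaw),0],[0,0,1]])
M=H.T@R@np.diag([1,-1,-1]);r=cv2.Rodrigues(M)[0].ravel()
np.set_printoptions(precision=2,suppress=True)
print("t",s["t"],"rotvec heater deg",np.degrees(r),"tcp rel heater mm",H.T@(p-[.5147,-.0964,.1061])*1e3,"F",H.T@s["ft_force"],"M",H.T@s["moment"],s["grip_width"]*94)
if len(sys.argv)>1:
    im=bot.snapshot("scene");cv2.imwrite(f"pics/{sys.argv[1]}.png",cv2.resize(im[150:240,205:300],None,fx=6.4,fy=6.4,interpolation=cv2.INTER_CUBIC))
E
python3 st.py
```

```text
t: 14.6
position: [0.5165, -0.0918, 0.1085]
tcp_rot: [[0.923, -0.382, -0.05], [-0.385, -0.915, -0.121], [-0.0, 0.131, -0.991]]
ft_force: [2.2, 1.9, -9.8]
grip_width: 0.184
t 14.6 rotvec heater deg [-7.52  0.01 -0.05] tcp rel heater mm [-0.11  4.95  2.43] F [ 1.31  2.57 -9.79] M [ 2.51 -0.26 -0.04] 17.281596949723337
```

```bash
python3 st.py s7
```

```text
t 14.6 rotvec heater deg [-7.52  0.01 -0.05] tcp rel heater mm [-0.11  4.95  2.43] F [ 1.31  2.57 -9.79] M [ 2.51 -0.26 -0.04] 17.281596949723337
```

View pics/s7.png

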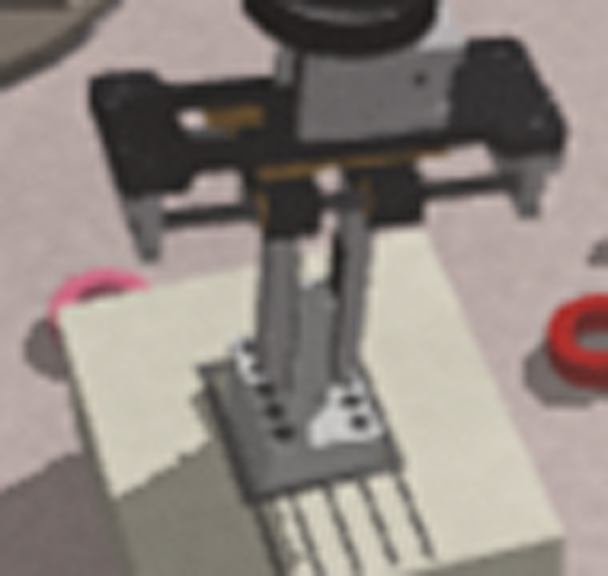

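```bash
python3 -m creep '[[1.5,0,0,0,1.1,-0.6,0],[1.5,0,0,0,1.1,-0.6,0],[1.5,0,0,0,1.1,-0.6,0],[1.5,0,0,0,1.1,-0.7,0],[1.5,0,0,0,1.2,-0.7,0]]'
python3 st.py
python3 -m creep '[[1.5,0,0,0,1.1,-0.6,0],[1.5,0,0,0,1.1,-0.6,0],[1.5,0,0,0,1.1,-0.6,0],[1.5,0,0,0,1.1,-0.7,0],[1.5,0,0,0,1.2,-0.7,0]]'
python3 st.py s8
```

```text
t: 15.15
position: [0.5142, -0.097, 0.1119]
tcp_rot: [[0.923, -0.385, 0.0], [-0.385, -0.923, 0.002], [-0.0, -0.002, -1.0]]
ft_force: [5.7, 3.8, -15.5]
grip_width: 0.181
t 15.15 rotvec heater deg [ 0.09  0.02 -0.02] tcp rel heater mm [-0.25 -0.7   5.84] F [  3.84   5.72 -15.54] M [ 1.15 -0.96 -0.05] 17.008556728835543
t: 15.65
position: [0.5118, -0.1025, 0.1147]
tcp_rot: [[0.923, -0.381, 0.05], [-0.385, -0.915, 0.122], [-0.0, -0.132, -0.991]]
ft_force: [6.6, 2.6, -18.1]
grip_width: 0.179
t 15.65 rotvec heater deg [ 7.57  0.02 -0.02] tcp rel heater mm [-0.34 -6.72  8.56] F [  5.13   4.93 -18.09] M [ 0.09 -1.3  -0.26] 16.809718485648922
```

View pics/s8.png

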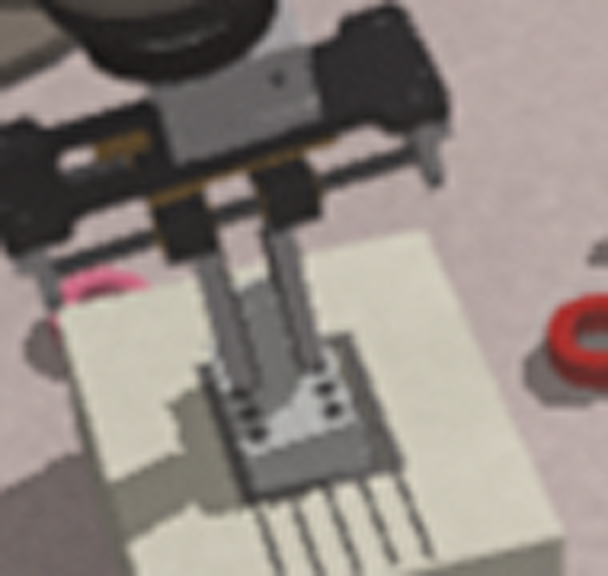

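```bash
python3 -m creep '[[-1.5,0,0,0,-1.2,-0.5,0],[-1.5,0,0,0,-1.2,-0.6,0],[-1.5,0,0,0,-1.2,-0.6,0],[-1.5,0,0,0,-1.2,-0.6,0],[-1.5,0,0,0,-1.2,-0.6,0]]'
python3 st.py s9
```

```text
t: 16.2
position: [0.514, -0.0969, 0.1179]
tcp_rot: [[0.923, -0.385, -0.001], [-0.385, -0.923, -0.0], [-0.001, 0.0, -1.0]]
ft_force: [4.3, 3.1, -16.4]
grip_width: 0.181
t 16.2 rotvec heater deg [-0.02  0.04 -0.05] tcp rel heater mm [-0.41 -0.72 11.84] F [  2.77   4.51 -16.35] M [ 2.14 -0.9  -0.09] 17.00356108793577
```

View pics/s9.png

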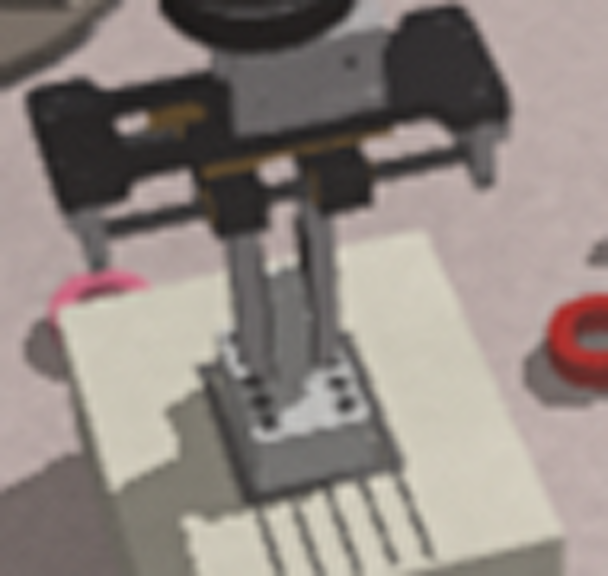

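```bash
python3 -m creep '[[-1.5,0,0,0,-1.2,-0.5,0],[-1.5,0,0,0,-1.2,-0.6,0],[-1.5,0,0,0,-1.2,-0.6,0],[-1.5,0,0,0,-1.3,-0.6,0],[-1.5,0,0,0,-1.3,-0.6,0]]'
python3 st.py s10
```

```text
t: 16.75
position: [0.5168, -0.091, 0.1211]
tcp_rot: [[0.923, -0.381, -0.051], [-0.385, -0.915, -0.121], [-0.0, 0.131, -0.991]]
ft_force: [1.8, 4.8, 2.7]
grip_width: 0.175
t 16.75 rotvec heater deg [-7.52  0.01 -0.03] tcp rel heater mm [-0.12  5.79 15.02] F [-0.17  5.15  2.66] M [ 0.94  0.36 -0.09] 16.438371700264238
```

View pics/s10.png

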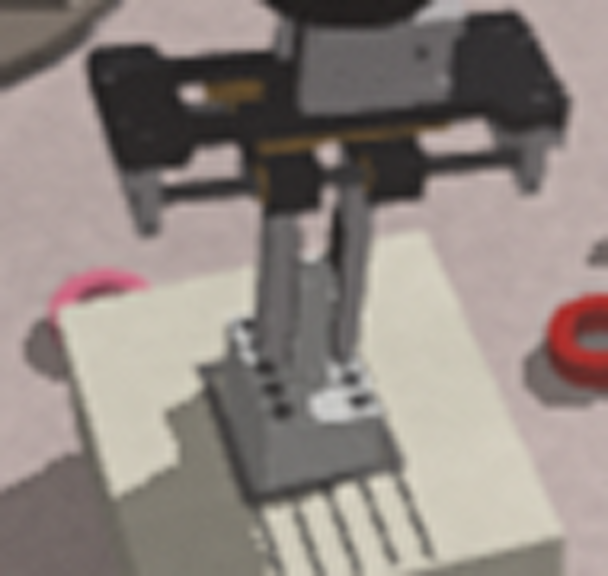

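```bash
python3 -m creep '[[1.5,0,0,0,1.3,-0.7,0],[1.5,0,0,0,1.3,-0.7,0],[1.5,0,0,0,1.3,-0.7,0],[1.5,0,0,0,1.3,-0.7,0],[1.5,0,0,0,1.3,-0.7,0]]'
python3 st.py s11
python3 -m creep '[[1.5,0,0,0,1.3,-0.7,0],[1.5,0,0,0,1.3,-0.7,0],[1.5,0,0,0,1.3,-0.7,0],[1.5,0,0,0,1.3,-0.7,0],[1.5,0,0,0,1.3,-0.7,0]]'
python3 st.py s12
```

```text
t: 17.3
position: [0.5143, -0.0972, 0.1255]
tcp_rot: [[0.923, -0.385, 0.001], [-0.385, -0.923, 0.002], [0.0, -0.002, -1.0]]
ft_force: [1.3, 3.3, -1.6]
grip_width: 0.179
t 17.3 rotvec heater deg [ 0.11 -0.02 -0.05] tcp rel heater mm [-0.04 -0.87 19.4 ] F [-0.08  3.52 -1.59] M [ 0.79  0.2  -0.04] 16.82517149601542
t: 17.85
position: [0.5115, -0.1035, 0.1283]
tcp_rot: [[0.923, -0.382, 0.05], [-0.385, -0.915, 0.121], [-0.0, -0.131, -0.991]]
ft_force: [1.2, 1.0, -5.4]
grip_width: 0.177
t 17.85 rotvec heater deg [ 7.54  0.01 -0.06] tcp rel heater mm [-0.25 -7.8  22.22] F [ 0.69  1.39 -5.37] M [ 0.07 -0.06 -0.08] 16.631588636036934
```

View pics/s12.png

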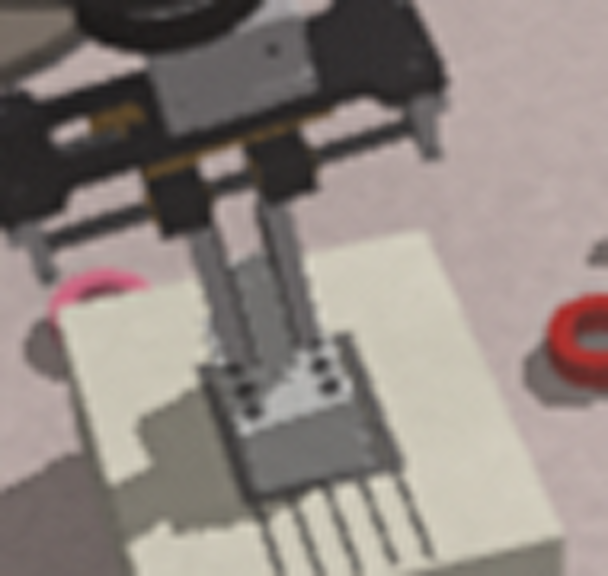

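```bash
python3 -m creep '[[-1.5,0,0,0,-1.5,-1,0],[-1.5,0,0,0,-1.5,-1,0],[-1.5,0,0,0,-1.5,-1,0],[-1.5,0,0,0,-1.5,-1,0],[-1.5,0,0,0,-1.5,-1,0]]'
python3 st.py
python3 -m creep '[[0,0,0,0,0,0,0],[0,0,0,0,0,0,0],[0,0,0,0,0,0,0],[0,0,0,0,0,0,0],[0,0,0,0,0,0,0]]'
python3 st.py s13
```

```text
t: 18.4
position: [0.514, -0.097, 0.1337]
tcp_rot: [[0.923, -0.385, -0.002], [-0.385, -0.923, -0.002], [-0.001, 0.002, -1.0]]
ft_force: [0.3, -0.3, -5.4]
grip_width: 0.173
t 18.4 rotvec heater deg [-0.13  0.04 -0.06] tcp rel heater mm [-0.44 -0.78 27.62] F [ 0.35 -0.2  -5.38] M [ 0.05  0.04 -0.04] 16.28505243380093
t: 18.9
position: [0.5144, -0.0969, 0.134]
tcp_rot: [[0.923, -0.386, -0.0], [-0.386, -0.923, 0.0], [-0.0, -0.0, -1.0]]
ft_force: [-0.6, -0.6, -5.5]
grip_width: 0.178
t 18.9 rotvec heater deg [ 0.01  0.01 -0.08] tcp rel heater mm [-0.07 -0.55 27.93] F [-0.34 -0.76 -5.46] M [0.11 0.06 0.05] 16.763789712491732
```

View pics/s13.png

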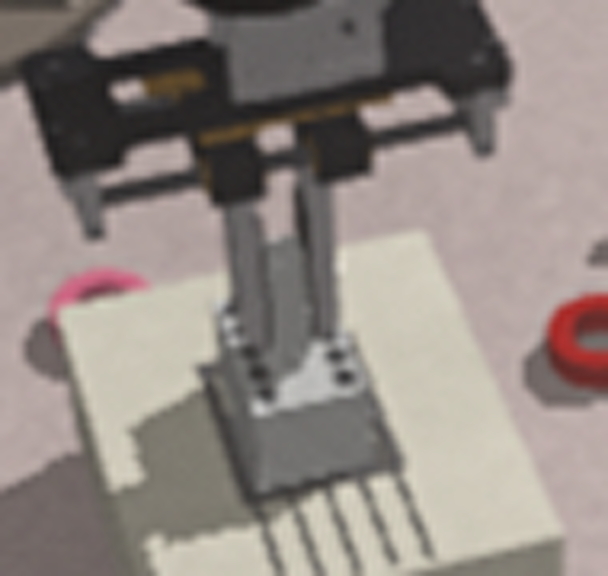

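```bash
python3 -m creep '[[0,0,0,0,-0.3,-3,0],[0,0,0,0,-0.3,-4,0],[0,0,0,0,0,-4,0],[0,0,0,0,0,-4,0],[0,0,0,0,0,-2,0]]'
python3 -m creep '[[0,0,0,0,0,0,0],[0,0,0,0,0,0,0],[0,0,0,0,0,0,0],[0,0,0,0,0,0,0],[0,0,0,0,0,0,0]]'
python3 st.py s14
python3 - <<'E'
from h import *
p=bot.sense()["position"];im=cv2.imread("pics/s14.png")
yaw=np.radians(-22.6);H=np.array([[np.cos(yaw),-np.sin(yaw)],[np.sin(yaw),np.cos(yaw)]])
q=im.copy();zb=p[2]-.1061+.055;print(zb)
for z,a,b,col in((zb,.036,.024,(0,0,255)),(zb+.045,.036,.024,(0,0,255)),(zb+.097,.0085,.0085,(0,0,255)),(.085,.0385,.029,(0,255,0)),(.085,.1,.085,(0,255,0))):
    P=[[*(p[:2]+H@[sx*a,sy*b]),z] for sx,sy in((1,1),(1,-1),(-1,-1),(-1,1))]
    u=((proj("scene",P)-[205,150]+.5)*6.4).astype(int);cv2.polylines(q,[u],True,col,1)
cv2.imwrite("pics/s14o.png",q)
E
```

```text
t: 19.45
position: [0.5151, -0.096, 0.1517]
tcp_rot: [[0.923, -0.385, 0.001], [-0.385, -0.923, -0.0], [0.001, -0.0, -1.0]]
ft_force: [-0.9, -0.4, -6.1]
grip_width: 0.18
t: 19.95
position: [0.5147, -0.0959, 0.1509]
tcp_rot: [[0.923, -0.385, -0.0], [-0.385, -0.923, 0.0], [-0.0, -0.0, -1.0]]
ft_force: [-0.6, 0.2, -6.0]
grip_width: 0.18
t 19.95 rotvec heater deg [ 0.    0.02 -0.04] tcp rel heater mm [-0.15  0.45 44.85] F [-0.61 -0.02 -5.99] M [ 0.04  0.03 -0.07] 16.87546509849011
0.09989847592036108
```

View pics/s14.png

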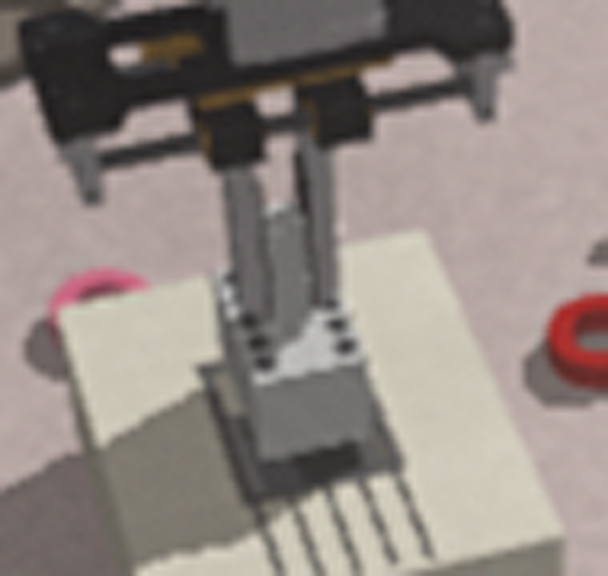

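View pics/s14o.png

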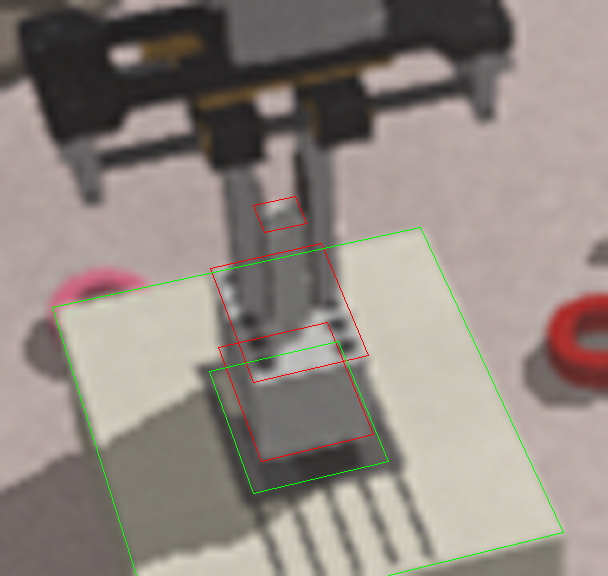

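```bash
python3 - <<'E'
from h import *
for n in("scene","top"): cv2.imwrite(f"pics/{n}_end.png",bot.snapshot(n))
s=bot.sense();print(s["t"],s["position"],s["ft_force"],s["joint_velocities"].round(2))
E
```

```text
20.1 [ 0.5147839  -0.09599013  0.15101267] [ 0.30754706 -0.16410496 -5.23231348] [ 0.05  0.02 -0.08 -0.05 -0.06 -0.05  0.01]
```

View pics/scene_end.png

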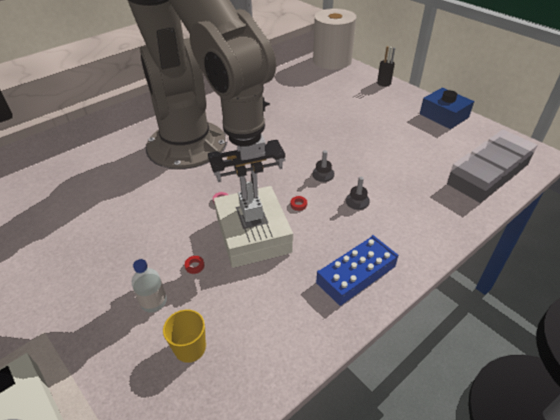

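View pics/top_end.png

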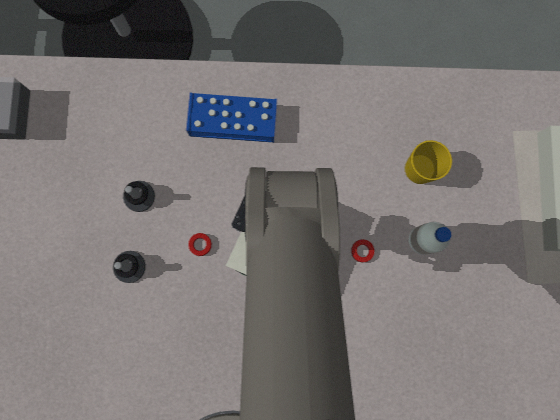

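Both parking posts carry a black ring, at top-view (129,266) and (138,195). The red rings, rack, bottle and tub are where they started, and the block hangs over its well at scene (252,210).

```bash
python3 -c "
from rig import bot
print(bot.finish_job())"
```

```text
the job is handed in; nothing more can be done
None
```

The job is done and handed in at about 20 s of the 64 s allowed; no verdict was given.

- **Ring:** I lifted the black ring off the block's post and lowered it onto the empty parking post at about (0.451, 0.243). The pictures afterwards show it seated on the collar.
- **Rocking:** I took the block by its post and rocked it left, right, left, right, about 7.5° each way by the tool's measured tilt.
- **Block at the end:** It is held upright over its well with its underside about 15 mm above the rim. The sideways force and the moment are near zero. The vertical force of 5–6 N is slightly more than the expected 4.4 N for the block's weight.
- **Forces:** The highest wrist force in any reading I took was about 20 N.
- **Other things:** The last top and scene pictures show the spare ring, red rings, rack, bottle and tub where they were. The pink ring is hidden by the arm from above, but it looks unmoved in the scene view.

**Disagreements:** The two cameras differed by up to about 11 mm on positions, mostly 3–7 mm. I went mostly with the top camera and a check against the gripper's known position. In the last picture the drawn well outline was a couple of millimetres off the real one, but the tool was back within 0.5 mm of where it first gripped the block.

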